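# Take the glue cartridge with the nozzle out of the cartridge warmer

### The arm

A 6-joint arm with a two-finger parallel gripper is mounted at the origin on a cart in front of the work surface, level with it; the furniture and walls round the work are solid. World frame = base frame: x ahead of the robot, y to its left, z up, the work surface at z = 0. Lengths are in mm, angles in rad, forces in N, time in s.
With the tool pointing down it reaches from about 325 to 750 mm from the base axis. Payload 7.6 kg.
Tool frame: the origin (TCP) lies at the very end of the fingers, on their centre line; the grasp point (between the pads) lies 19 mm behind it; z points along the fingers, y is the direction in which the jaws open and shut (so a half turn about z gives the same grasp; the last joint's range is limited). The gripper opens to 85 mm and grips with 20 to 120 N. Pads are 22 mm wide; open, the fingers measure 114 mm over their backs; the gripper's body (76 mm by 85 mm) begins 54 mm behind the grasp point. The pads swing forward as they close: fully open they stand 13 mm farther back than shut.
Start: joints at [1.247, 0.052, 1.401, -0, 1.689, -0.07], TCP at [131.801, 508.207, 231.323] pointing down, gripper open.
Joint ranges: [-2.9, 2.9], [-0.91, 2.17], [0.12, 2.37], [-1.06, 4.2], [0.26, 2.73], [-2.93, 2.93]. Speed limits (rad/s): [2.57, 2.57, 3.01, 3.14, 3.14, 3.14].

### API

Orientations are given as [roll, pitch, yaw] about the fixed x, y, z axes, in that order (R = Rz(yaw) Ry(pitch) Rx(roll)).
In Python, from plant import get_state, viewer, manip gives the robot as it stands. The module is installed in compiled form; this text tells all that it offers.
- The arm moves only by the shell command python3 -m handwheel 'ROWS' [FORCE]. ROWS is JSON, a list of rows, each a list of 5 numbers: the shift along the tool's x, y, z in cm, then the turn about the tool's z in rad, then the closure in counts, from 0 (fully open) to 255 (shut). In form: [[x, y, z, yaw, jaw], ...]. A call has 1 to 5 rows; each row shifts and turns the commanded pose from where the row before left it, along the tool's axes as they then stand; what a row does not reach is not made up. A row lasts 1/12 s, in which the tool goes at most 41.7 mm and 7.16 degrees, less where a joint would pass 70% of its speed; a pose out of reach is approached as far as the arm can. A call with a gripper value outside its range is refused whole. The fingers move at their own pace and stop on an object; FORCE is the grip in N (left out, the last holds). Time passes only in rows, so rows that do not move let the fingers close. It gives the time, the measured TCP pose, the force and the opening at its end, in the units of the state.
- get_state(): the state, without advancing time (a new reading comes with each control period).
- viewer.snapshot(name): name is "scene" or "top" or "wrist"; returns a dict with "image" (420x560x3 uint8, blue, green, red), "intrinsics" (3x3 intrinsics, pixels), "rvec" (rotation vector, rad) and "tvec" (3), from world to camera coordinates, as OpenCV has them; the wrist camera has in their place "T_tool_cam" (4x4, takes a point from camera to tool coordinates, whose origin is the TCP and whose axes are the flange's). Camera axes: x right, y down, z forward; pixel columns grow to the right and rows downward; lengths in mm; the calibration is good to about 2 mm. The wrist camera is an equidistant fisheye: a pixel r from the principal point sees the ray r / f radians off the axis. A picture is of the moment at which its call begins: read the wrist's pose just before it. There is no depth.
- manip.finish_job(): hands the job in, once; it reports no verdict.
The state is a dict: "clock": time; "joints": joint angles; "dq": joint speeds; "joint_efforts": joint torques, N m; "ee_pos": TCP position; "eef_rot": TCP orientation; "wrist_force": force on the tool from outside, world axes, zero at the start; "moment": the same for the moment, N m; "opening": finger opening in mm.
Only numpy, scipy, OpenCV 4.12 (cv2) and the standard library are available. Lean on these libraries where they do the work, as an engineer would, in place of code of your own. Each camera call takes 0.05 s, during which the arm holds its last target.

### The job

Lift the glue cartridge that has a nozzle straight up out of its well in the warmer and stand it upright on the middle of the bare wooden pressing board, setting it down gently without dropping it. Leave the cartridge with the flat cap in its well.

Things in the scene. Friction and masses are not known exactly. Their poses are not given: they have to be found in the camera images.
- nozzle_cartridge_mid (a point): The cartridge to take: a square aluminium tube 38 x 38 mm, 130 mm tall, with a white tapered nozzle 26 mm high on top; about 0.22 kg. The point is on its axis, half-way up the tube (65 mm above its foot). z points up to the nozzle; x and y are square to its flat sides, parallel to the warmer's. It starts in the middle or the +y well of the warmer, its tube 50 mm proud of the sunk block.
- capped_cartridge_mid (a point): The other cartridge, to be left alone: the same square aluminium tube (38 x 38 mm, 130 mm tall) closed by a flat white cap 7 mm high; its top stands 147 mm above the table. The point is on its axis, half-way up the tube (65 mm above its foot). It stands in the well beside the nozzle cartridge, 66 mm from axis to axis.
- warmer: The cartridge warmer, a fixed grey box 154 x 250 mm (x, y) and 110 mm high with a black front panel on its -x face. Origin at the centre of its underside, z up, y along the row of wells. Inside its 12 mm thick rim an aluminium block, 130 x 226 mm, is sunk: its top is 90 mm above the origin, 20 mm below the rim. Three square wells 41 x 41 mm and 80 mm deep (floor 10 mm above the origin) lie at y = -66, 0 and +66 mm; the -y well is empty.
- board: The pressing board, a flat bare wooden board 132 x 165 mm (x, y) and 10 mm thick, fixed on the table to the left of the warmer. Origin at the centre of its underside, z up; its top is 10 mm above the origin.

How it is judged (in metres and radians):
On the way:
1. the nozzle cartridge is lifted with its foot above the block of the warmer (height (world z) of nozzle_cartridge_mid above 0.165 m), for 0.1 s.
At the end, for the whole second after the job is handed in: The nozzle cartridge stands upright (within 10 degrees) at rest on the board, its axis within 55 mm of the board's centre along its 132 mm side and 70 mm along its 165 mm side; the capped cartridge is within 15 mm of where it stood (angle between nozzle_cartridge_mid's own z axis and vertical below 0.17 rad and x of nozzle_cartridge_mid in the frame of board between -0.055 and 0.055 m and y of nozzle_cartridge_mid in the frame of board between -0.07 and 0.07 m and height (world z) of nozzle_cartridge_mid below 0.085 m and linear speed of nozzle_cartridge below 0.02 m/s and distance of capped_cartridge_mid from where it was at the start of the episode below 0.015 m); the robot touches nothing.
It fails at once if the nozzle cartridge is let go with its foot more than about 30 mm above the board (dropped) (height (world z) of nozzle_cartridge_mid above 0.105 m and contact force between the fingers and nozzle_cartridge below 0.01 N).
It also fails if it takes over 45 s, if anything falls off the work surface, if the arm or the gripper's body presses on something with over 40 N, if the wrist force passes 120 N, or if a joint passes its speed limit or range.

## Working session

There is one attempt and no reset: what is moved stays moved. The work goes in short steps, Python scripts to look and compute and a shell command to move; the robot and the scene stay as the last step left them, time stands still between calls to the robot, and variables do not carry over. Pictures are saved under pics/ and viewed, and the job is handed in when it is done.

```bash
mkdir -p pics; python3 - <<'E'
from plant import get_state, viewer
import cv2
print(get_state())
for n in ["scene","top"]:
    s=viewer.snapshot(n); cv2.imwrite(f"pics/{n}0.png",s["image"]); print(n,s["intrinsics"],s["rvec"],s["tvec"])
s=viewer.snapshot("wrist"); cv2.imwrite("pics/wrist0.png",s["image"]); print(s["intrinsics"],s["T_tool_cam"])
E
```

```text
{'clock': 0.0, 'joints': array([ 1.24670120e+00,  5.28387947e-02,  1.40171872e+00,  1.29869973e-05,
        1.68861978e+00, -7.03076855e-02]), 'dq': array([-0.00155055, -0.00167932, -0.00051551,  0.00078493, -0.00014698,
        0.00019317]), 'joint_efforts': array([ 4.16777884e-04, -3.81661642e+01, -3.60194743e+01, -3.95500354e-05,
        6.09661787e-03,  2.85485879e-05]), 'ee_pos': array([131.69402802, 507.90068037, 230.4744073 ]), 'eef_rot': array([-3.14001284e+00, -1.24187692e-04,  2.88780663e+00]), 'wrist_force': array([ 0.43288657, -0.58496918,  1.58225498]), 'moment': array([-0.0344101 ,  0.01357867,  0.00254409]), 'opening': 85.55364471335751}
scene [[389.94934872   0.         284.7521424 ]
 [  0.         389.94934872 213.36760505]
 [  0.           0.           1.        ]] [ 2.22081251 -0.5858621   0.2431987 ] [-428.21178072  247.88260187  679.31435358]
top [[414.46999019   0.         278.88005527]
 [  0.         414.46999019 215.18638993]
 [  0.           0.           1.        ]] [ 2.17033186 -2.20029863  0.08165398] [ 52.97864158 541.12770002 886.77194212]
[[325.1922621    0.         283.26460079]
 [  0.         325.1922621  208.4913278 ]
 [  0.           0.           1.        ]] [[-2.79441063e-04 -9.45633354e-01 -3.25234501e-01  8.35221384e+01]
 [ 9.99999693e-01 -5.02124232e-04  6.00749438e-04  3.03231871e-01]
 [-7.31396830e-04 -3.25234234e-01  9.45633205e-01 -1.42788101e+02]
 [ 0.00000000e+00  0.00000000e+00  0.00000000e+00  1.00000000e+00]]
```

View pics/scene0.png

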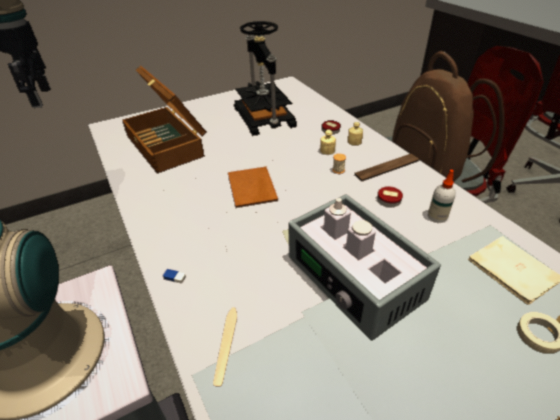

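View pics/top0.png

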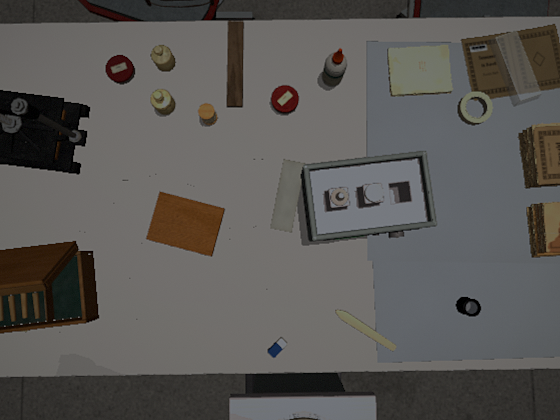

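View pics/wrist0.png

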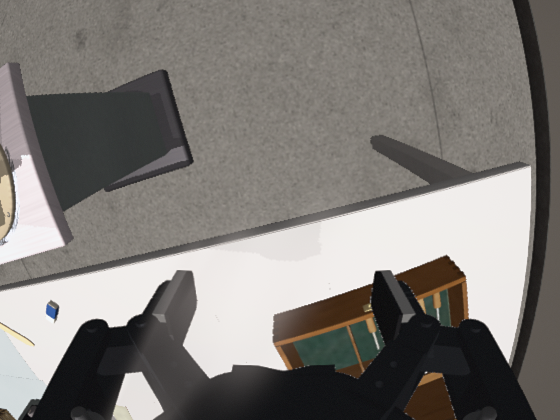

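The scene and top views show the nozzle cartridge in the +y well (top px ~338,197), the capped one in the middle well (~373,193), the empty well at ~402,192, and the board centred at ~186,223. I'll enlarge these.

```bash
python3 - <<'E'
import cv2
a=cv2.imread("pics/top0.png")
cv2.imwrite("pics/c1.png",cv2.resize(a[140:255,290:445],None,fx=5,fy=5,interpolation=cv2.INTER_CUBIC))
cv2.imwrite("pics/c2.png",cv2.resize(a[180:270,130:240],None,fx=6,fy=6,interpolation=cv2.INTER_CUBIC))
a=cv2.imread("pics/scene0.png")
cv2.imwrite("pics/c3.png",cv2.resize(a[185:335,280:445],None,fx=4,fy=4,interpolation=cv2.INTER_CUBIC))
E
```

```text
(no output)
```

View pics/c1.png

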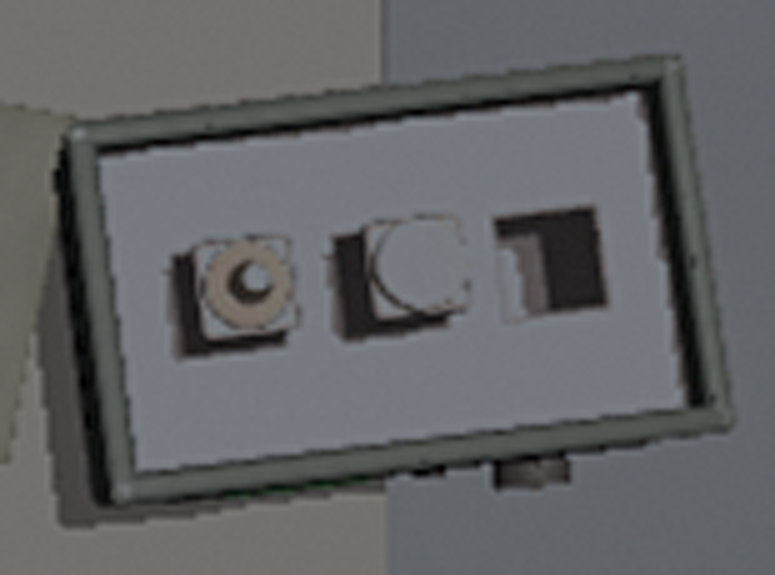

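View pics/c2.png

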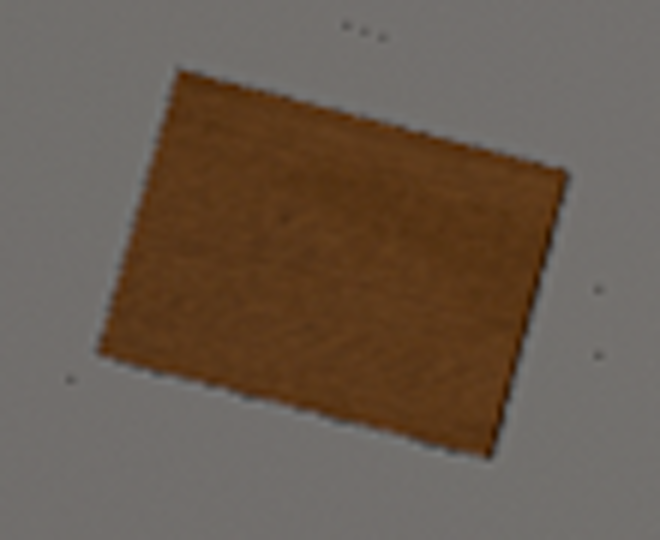

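View pics/c3.png

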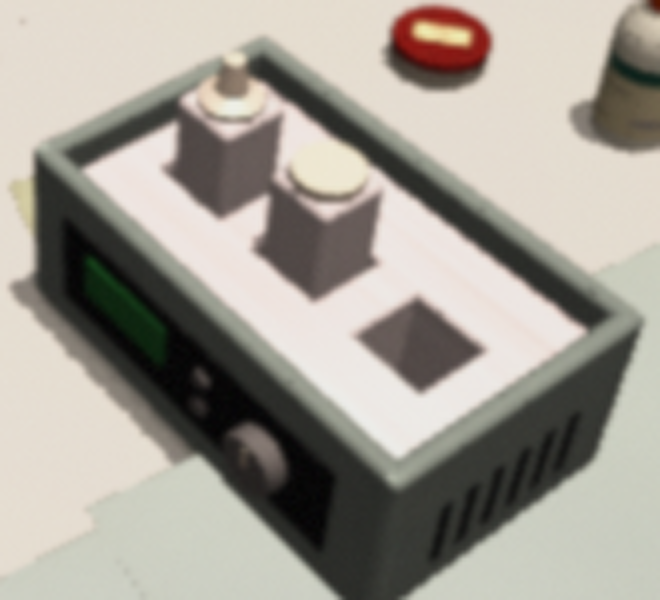

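```bash
cat > cam.py <<'E'
import numpy as np, cv2
T=dict(scene=(389.94934872,284.7521424,213.36760505,[2.22081251,-0.5858621,0.2431987],[-428.21178072,247.88260187,679.31435358]),
top=(414.46999019,278.88005527,215.18638993,[2.17033186,-2.20029863,0.08165398],[52.97864158,541.12770002,886.77194212]))
def back(cam,uv,z):
    f,cx,cy,r,t=T[cam]; R=cv2.Rodrigues(np.array(r))[0]; t=np.array(t)
    C=-R.T@t; uv=np.atleast_2d(uv); 
    d=np.c_[(uv[:,0]-cx)/f,(uv[:,1]-cy)/f,np.ones(len(uv))]@R
    return C+d*((z-C[2])/d[:,2])[:,None]
def crop(pts,s,o): return (np.array(pts,float)+.5)/s-.5+np.array(o)
E
python3 - <<'E'
from cam import *
np.set_printoptions(precision=1,suppress=True)
def rep(n,P):
    P=P[:,:2]; c=P.mean(0); e=np.diff(np.r_[P,P[:1]],axis=0)
    print(n,"ctr",c,"sides",np.linalg.norm(e,axis=1),"ang",np.degrees(np.arctan2(e[:,1],e[:,0])))
rep("rim top",back("top",crop([(68,130),(680,58),(733,418),(115,500)],5,(290,140)),110))
rep("rim scene",back("scene",crop([(38,150),(262,40),(640,315),(395,475)],4,(280,185)),110))
rep("tube top",back("top",crop([(193,238),(288,235),(298,330),(203,342)],5,(290,140)),140))
rep("board",back("top",crop([(180,70),(568,172),(490,458),(100,352)],6,(130,180)),10))
P=back("scene",crop([(180,100),(282,118),(230,140)],4,(280,185)),140);print("scene tube L,R,F",P,(P[0]+P[1])/2)
print("nozzle tip top z166",back("top",crop([(255,277)],5,(290,140)),166),"scene",back("scene",crop([(234,60)],4,(280,185)),166))
print("cap z147 top", back("top",crop([(420,264)],5,(290,140)),147),"scene",back("scene",crop([(329,168)],4,(280,185)),147))
E
```

```text
rim top ctr [ 573.5 -133.8] sides [245.7 144.6 245.4 147.8] ang [ -84.  -174.    96.8    6.1]
rim scene ctr [ 575.3 -136. ] sides [146.4 241.8 146.3 239.1] ang [   6.2  -83.4 -174.9   96.6]
tube top ctr [566.5 -68.4] sides [36.2 36.5 36.4 39.9] ang [ -89.  -175.5   96.4    4.2]
board ctr [527.4 252.2] sides [148.7 108.5 148.6 107.6] ang [-105.5  164.5   74.1  -15.4]
scene tube L,R,F [[548.8 -56.6 140. ]
 [582.9 -91.7 140. ]
 [552.9 -92.2 140. ]] [565.9 -74.1 140. ]
nozzle tip top z166 [[566.8 -68.1 166. ]] scene [[568.4 -70.1 166. ]]
cap z147 top [[ 573.2 -133.4  147. ]] scene [[ 575.4 -136.   147. ]]
```

The warmer and both cartridges agree between the two views to about 2 mm. The board measures about 149x108 instead of 165x132, so I'm looking closer before using it.

```bash
python3 - <<'E'
import cv2
a=cv2.imread("pics/scene0.png")
cv2.imwrite("pics/c4.png",cv2.resize(a[150:270,200:320],None,fx=5,fy=5,interpolation=cv2.INTER_CUBIC))
cv2.imwrite("pics/c6.png",cv2.resize(a[60:170,100:300],None,fx=4,fy=4,interpolation=cv2.INTER_CUBIC))
a=cv2.imread("pics/top0.png")
b=cv2.convertScaleAbs(cv2.resize(a[80:340,0:310],None,fx=2.2,fy=2.2,interpolation=cv2.INTER_CUBIC),alpha=2)
cv2.imwrite("pics/c5.png",b)
E
```

```text
(no output)
```

View pics/c4.png

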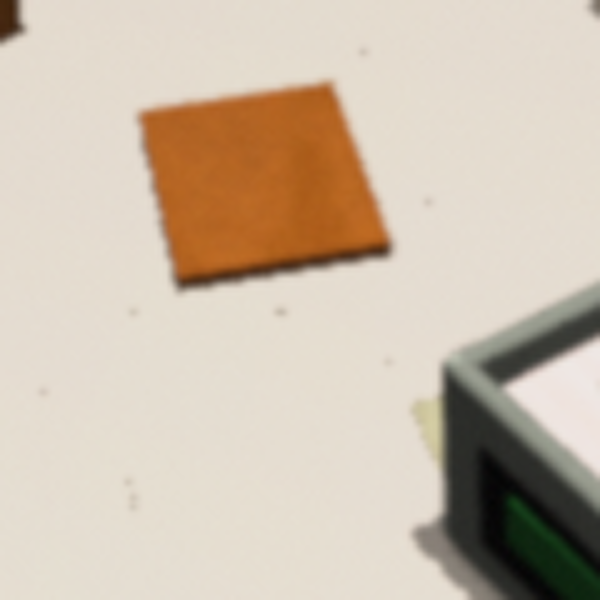

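View pics/c5.png

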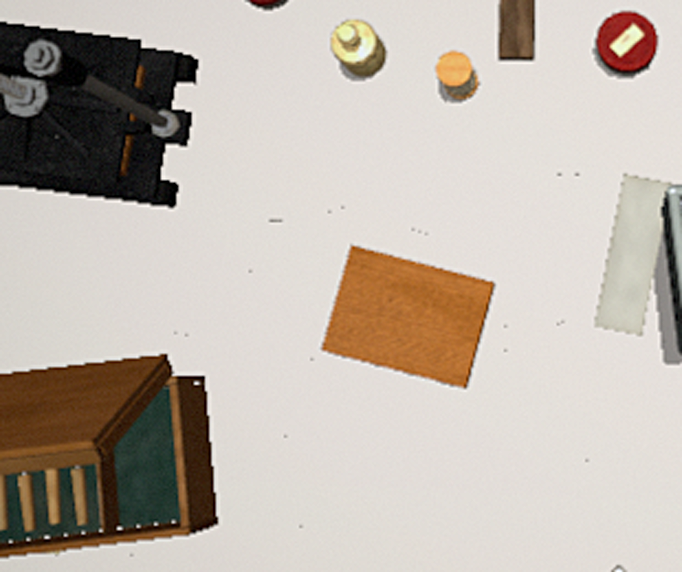

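View pics/c6.png

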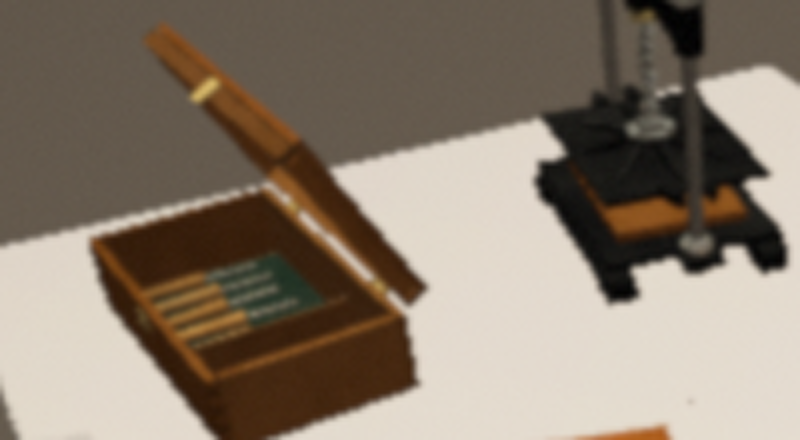

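```bash
python3 - <<'E'
from cam import *
np.set_printoptions(precision=1,suppress=True)
for n,P in [("scene",back("scene",crop([(140,112),(332,83),(390,247),(178,280)],5,(200,150)),10)),("top",back("top",crop([(180,70),(568,172),(490,458),(100,352)],6,(130,180)),10))]:
    P=P[:,:2]; e=np.diff(np.r_[P,P[:1]],axis=0)
    print(n,P.tolist(),P.mean(0),np.linalg.norm(e,axis=1),np.degrees(np.arctan2(e[:,1],e[:,0])))
E
```

```text
scene [[497.0158087083063, 335.99307614357747], [601.1091031102985, 307.3125056593559], [559.7207680561557, 161.84424131876858], [456.8964933754593, 191.96372887492032]] [528.7 249.3] [108.  151.2 107.1 149.5] [ -15.4 -105.9  163.7   74.4]
top [[599.3580514726809, 309.43696117275164], [559.5403595838703, 166.17228010302057], [454.9422567958241, 195.1261627157901], [495.6152211332494, 338.01587897592174]] [527.4 252.2] [148.7 108.5 148.6 107.6] [-105.5  164.5   74.1  -15.4]
```

The board measures about 150x108 in both cameras, with centre ~(528, 251) and yaw -15.5°. That is smaller than stated, but it is the only bare board. Cartridge is at ~(567, -69), warmer yaw ~6.4°. The jaws must close along the warmer's x, because the 28 mm gap between the tubes is too tight for a finger. First I'll raise and turn the tool.

```bash
python3 -m handwheel '[[0,0,-1.5,0.12,0],[0,0,-1.5,0.12,0],[0,0,-1.5,0.12,0],[0,0,-1.5,0.12,0],[0,0,-1.5,0.12,0]]' 40; python3 -m handwheel '[[0,0,0,0.12,0],[0,0,0,0.12,0],[0,0,0,0.12,0],[0,0,0,0.12,0],[0,0,0,0.12,0]]'; python3 -m handwheel '[[0,0,0,0.006,0],[0,0,0,0,0]]'
```

```text
clock: 0.57
ee_pos: [131.7, 508.1, 306.7]
eef_rot: [-3.141, 0.0, 2.282]
wrist_force: [0.2, -0.7, 0.3]
opening: 85.5
clock: 0.98
ee_pos: [131.8, 508.1, 305.9]
eef_rot: [-3.141, 0.001, 1.682]
wrist_force: [0.6, 0.2, 0.1]
opening: 85.5
clock: 1.15
ee_pos: [131.8, 508.2, 306.1]
eef_rot: [-3.141, 0.0, 1.685]
wrist_force: [0.2, -0.0, -0.8]
opening: 85.6
```

```bash
python3 -m handwheel '[[-3.1,1.8,0,0,0],[-3.1,1.8,0,0,0],[-3.1,1.8,0,0,0],[-3.1,1.8,0,0,0],[-3.1,1.8,0,0,0]]'; python3 -m handwheel '[[-3.1,1.8,0,0,0],[-3.1,1.8,0,0,0],[-3.1,1.8,0,0,0],[-3.1,1.8,0,0,0],[-3.1,1.8,0,0,0]]';python3 -m handwheel '[[-3.1,1.8,0,0,0],[-3.1,1.8,0,0,0],[-3.1,1.8,0,0,0],[-3.1,1.8,0,0,0],[-3.1,1.8,0,0,0]]';python3 -m handwheel '[[-3.1,1.8,0,0,0],[-3.1,1.8,0,0,0],[-3.1,1.8,0,0,0],[-3.1,1.8,0,0,0],[0,0,0,0,0]]'; python3 -m handwheel '[[0,0,0,0,0]]'
```

```text
clock: 1.57
ee_pos: [238.9, 362.7, 306.2]
eef_rot: [3.141, -0.0, 1.686]
wrist_force: [1.7, 0.4, 0.1]
opening: 85.4
clock: 1.98
ee_pos: [345.6, 218.5, 306.4]
eef_rot: [3.141, -0.0, 1.686]
wrist_force: [0.8, 1.2, -0.4]
opening: 85.2
clock: 2.4
ee_pos: [452.4, 74.2, 306.4]
eef_rot: [3.141, -0.0, 1.685]
wrist_force: [0.2, 0.3, 0.1]
opening: 84.7
clock: 2.82
ee_pos: [538.8, -43.8, 304.0]
eef_rot: [-3.139, 0.001, 1.681]
wrist_force: [0.2, -0.4, -0.8]
opening: 85.3
clock: 2.9
ee_pos: [537.3, -40.6, 305.1]
eef_rot: [-3.139, -0.001, 1.682]
wrist_force: [-0.1, -0.4, -0.3]
opening: 85.3
```

```bash
python3 - <<'E'
from plant import get_state, viewer
import cv2,numpy as np
s=get_state(); print(s["ee_pos"],s["eef_rot"],s["joints"])
p=s["ee_pos"];y=s["eef_rot"][2];R=np.c_[[np.cos(y),np.sin(y)],[np.sin(y),-np.cos(y)]]
print("to go tool xy",R.T@(np.array([567,-69])-p[:2]))
for n in ["scene","top","wrist"]:
    cv2.imwrite(f"pics/{n}1.png",viewer.snapshot(n)["image"])
E
```

```text
[537.32221901 -40.63960249 305.05009242] [-3.13939761e+00 -7.62617872e-04  1.68239017e+00] [-1.44116997e-01  8.92933342e-02  1.21634856e+00  1.89353353e-04
  1.83826731e+00 -2.55661841e-01]
to go tool xy [-31.48898002  26.3349002 ]
```

View pics/wrist1.png

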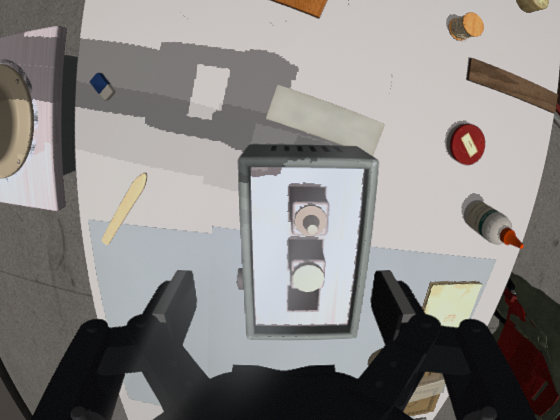

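```bash
cat > wr.py <<'E'
import numpy as np, cv2
from scipy.spatial.transform import Rotation as Ro
K=np.array([[325.1922621,0,283.26460079],[0,325.1922621,208.4913278],[0,0,1.]])
T=np.array([[-2.79441063e-04,-9.45633354e-01,-3.25234501e-01,8.35221384e+01],[9.99999693e-01,-5.02124232e-04,6.00749438e-04,3.03231871e-01],[-7.31396830e-04,-3.25234234e-01,9.45633205e-01,-1.42788101e+02],[0,0,0,1]])
def back(uv,z,pos,rpy):
    uv=np.atleast_2d(uv).astype(float); d=(uv-K[:2,2])/K[0,0]; r=np.linalg.norm(d,axis=1,keepdims=True)
    ray=np.c_[d/r*np.sin(r),np.cos(r)]
    R=Ro.from_euler('xyz',rpy).as_matrix()
    C=R@T[:3,3]+pos; w=ray@(R@T[:3,:3]).T
    return C+w*((z-C[2])/w[:,2])[:,None]
E
python3 - <<'E'
import cv2
a=cv2.imread("pics/wrist1.png")
cv2.imwrite("pics/c7.png",cv2.resize(a[135:345,230:390],None,fx=2.8,fy=2.8,interpolation=cv2.INTER_CUBIC))
cv2.imwrite("pics/c8.png",cv2.resize(a[175:305,270:350],None,fx=4.5,fy=4.5,interpolation=cv2.INTER_CUBIC))
E
```

```text
(no output)
```

View pics/c8.png

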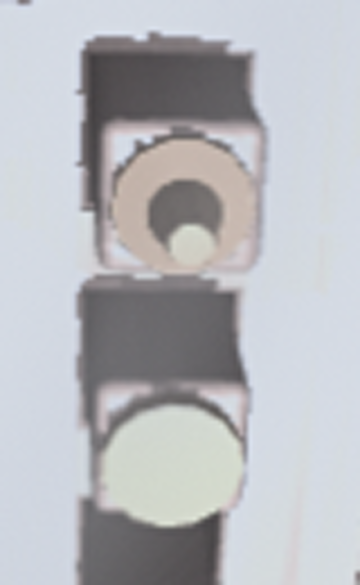

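View pics/c7.png

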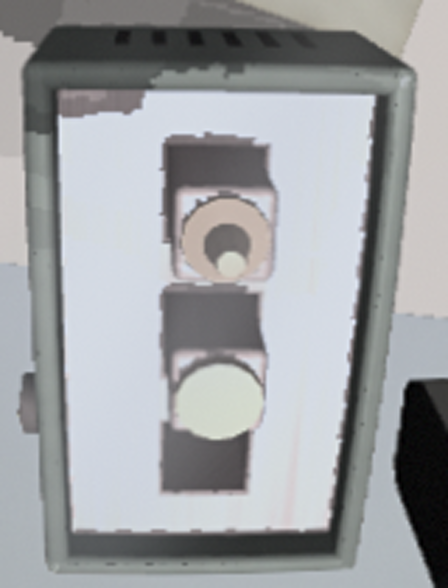

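```bash
python3 - <<'E'
from wr import *; from cam import crop
np.set_printoptions(precision=1,suppress=True)
p=np.array([537.32,-40.64,305.05]); r=[-3.1394,-.00076,1.6824]
P=back(crop([(103,122),(262,122),(258,268),(100,268)],4.5,(270,175)),140,p,r); print(P,P.mean(0)); e=np.diff(P,axis=0);print(np.linalg.norm(e,axis=1),np.degrees(np.arctan2(e[:,1],e[:,0])))
print(back(crop([(190,244)],4.5,(270,175)),166,p,r),back(crop([(172,465)],4.5,(270,175)),147,p,r))
E
```

```text
[[548.3 -54.6 140. ]
 [583.4 -50.6 140. ]
 [588.1 -85.6 140. ]
 [551.8 -89.5 140. ]] [567.9 -70.1 140. ]
[35.4 35.3 36.5] [   6.5  -82.4 -173.8]
[[567.9 -70.9 166. ]] [[ 574.7 -135.8  147. ]]
```

All three cameras agree on the cartridge at (567.5, -70), yaw 6.4°. Next I'll move above it and go down to TCP z≈130, then check.

```bash
python3 -m handwheel '[[-1.6,1.3,0,0,0],[-1.66,1.37,0,0,0],[0,0,0,0,0],[0,0,0,0,0]]'; python3 -m handwheel '[[0,0,2,0,0],[0,0,2,0,0],[0,0,2,0,0],[0,0,2,0,0],[0,0,2,0,0]]'; python3 -m handwheel '[[0,0,0,0,0],[0,0,0,0,0]]'; python3 - <<'E'
from plant import get_state, viewer
import cv2
s=get_state();print(s["ee_pos"],s["eef_rot"])
for n in ["scene","wrist"]:
    a=viewer.snapshot(n)["image"]; 
    if n=="scene": a=cv2.resize(a[120:330,230:450],None,fx=2.7,fy=2.7)
    cv2.imwrite(f"pics/{n}2.png",a)
E
```

```text
clock: 3.38
ee_pos: [567.0, -68.1, 306.3]
eef_rot: [-3.142, -0.0, 1.683]
wrist_force: [0.2, 1.4, 0.3]
opening: 85.5
clock: 3.8
ee_pos: [566.5, -67.3, 206.2]
eef_rot: [3.14, -0.0, 1.684]
wrist_force: [0.1, 0.7, -0.4]
opening: 85.9
clock: 3.97
ee_pos: [566.3, -67.7, 206.4]
eef_rot: [-3.14, -0.001, 1.683]
wrist_force: [-0.1, -0.1, 0.7]
opening: 85.1
[566.33334564 -67.65072932 206.37287414] [-3.14047263e+00 -6.04130489e-04  1.68336148e+00]
```

View pics/wrist2.png

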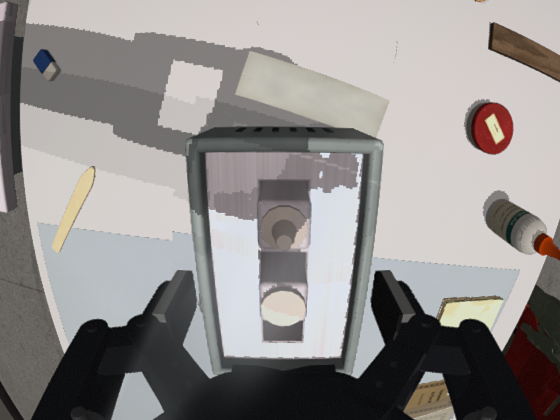

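View pics/scene2.png

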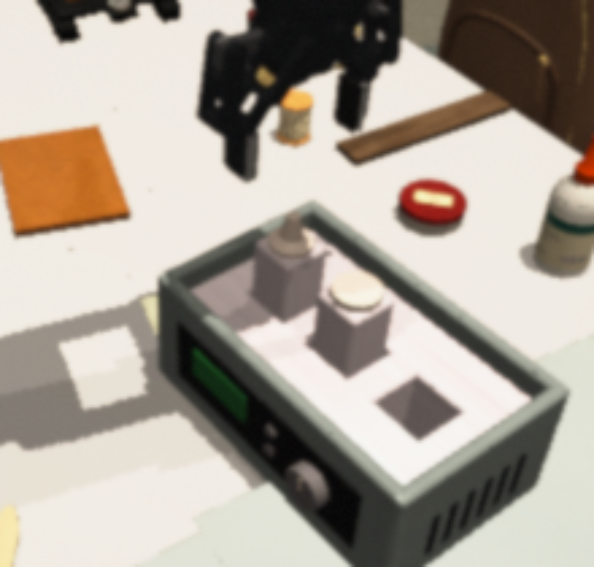

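The jaws straddle the cartridge symmetrically (nozzle px x≈284, fingers mid ≈284). Correcting 2.4 mm and going down to TCP z≈103, checking at 126.

```bash
python3 -m handwheel '[[-0.24,0.1,0,0,0],[0,0,2,0,0],[0,0,2,0,0],[0,0,2,0,0],[0,0,2,0,0]]'; python3 -m handwheel '[[0,0,0,0,0],[0,0,0,0,0]]'; python3 - <<'E'
from plant import get_state, viewer
import cv2
s=get_state();print(s["ee_pos"],s["eef_rot"])
cv2.imwrite("pics/wrist3.png",viewer.snapshot("wrist")["image"])
E
```

```text
clock: 4.48
ee_pos: [569.1, -71.2, 127.0]
eef_rot: [3.139, 0.001, 1.682]
wrist_force: [0.9, -0.5, -0.4]
opening: 85.4
clock: 4.65
ee_pos: [568.3, -71.1, 126.7]
eef_rot: [-3.141, -0.0, 1.682]
wrist_force: [-0.9, -0.1, -0.3]
opening: 85.3
[568.34019982 -71.06354769 126.67056791] [-3.14103806e+00 -2.37205586e-04  1.68178197e+00]
```

View pics/wrist3.png

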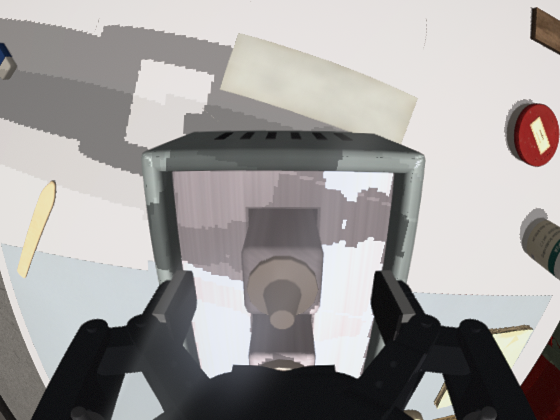

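Centred (nozzle ~283,295, between pads at 180 and 385) and nothing touched. Lowering the last 24 mm and closing.

```bash
python3 -m handwheel '[[0,0,0.8,0,0],[0,0,0.8,0,0],[0,0,0.8,0,0],[0,0,0,0,0]]'; python3 -m handwheel '[[0,0,0,0,120],[0,0,0,0,255],[0,0,0,0,255],[0,0,0,0,255],[0,0,0,0,255]]' 40; python3 -m handwheel '[[0,0,0,0,255],[0,0,0,0,255],[0,0,0,0,255],[0,0,0,0,255],[0,0,0,0,255]]'
```

```text
clock: 5.03
ee_pos: [567.4, -70.8, 100.2]
eef_rot: [-3.139, -0.001, 1.682]
wrist_force: [-1.0, -0.1, 0.3]
opening: 85.3
clock: 5.45
ee_pos: [568.6, -71.0, 102.8]
eef_rot: [3.141, 0.0, 1.682]
wrist_force: [-0.9, 0.4, 1.9]
opening: 38.2
clock: 5.87
ee_pos: [568.5, -71.1, 102.8]
eef_rot: [3.141, 0.0, 1.682]
wrist_force: [-1.6, -0.1, 5.9]
opening: 37.4
```

Gripped at 37.4–38 mm. Lifting straight up.

```bash
python3 -m handwheel '[[0,0,-0.6,0,255],[0,0,-1,0,255],[0,0,-1,0,255],[0,0,-1,0,255],[0,0,-1,0,255]]'; python3 -m handwheel '[[0,0,-1.5,0,255],[0,0,-1.5,0,255],[0,0,-1.5,0,255],[0,0,-1.5,0,255],[0,0,-1.5,0,255]]';python3 -m handwheel '[[0,0,-1.5,0,255],[0,0,-1.5,0,255],[0,0,-1.5,0,255],[0,0,0,0,255],[0,0,0,0,255]]'; python3 - <<'E'
from plant import get_state, viewer
import cv2
s=get_state();print(s["ee_pos"],s["eef_rot"])
for n in ["scene","wrist"]:
    a=viewer.snapshot(n)["image"]; 
    if n=="scene": a=cv2.resize(a[100:330,210:450],None,fx=2.5,fy=2.5)
    cv2.imwrite(f"pics/{n}4.png",a)
E
```

```text
clock: 6.28
ee_pos: [568.4, -71.0, 149.6]
eef_rot: [3.141, 0.0, 1.682]
wrist_force: [0.5, -0.5, -2.1]
opening: 37.7
clock: 6.7
ee_pos: [568.3, -71.0, 225.0]
eef_rot: [3.141, 0.0, 1.682]
wrist_force: [-0.1, 0.3, -2.0]
opening: 37.7
clock: 7.12
ee_pos: [568.6, -71.0, 269.4]
eef_rot: [3.139, 0.001, 1.682]
wrist_force: [-1.2, 0.1, -2.8]
opening: 37.4
[568.61347209 -71.03813618 269.39623256] [3.13940299e+00 6.10061931e-04 1.68184416e+00]
```

View pics/scene4.png

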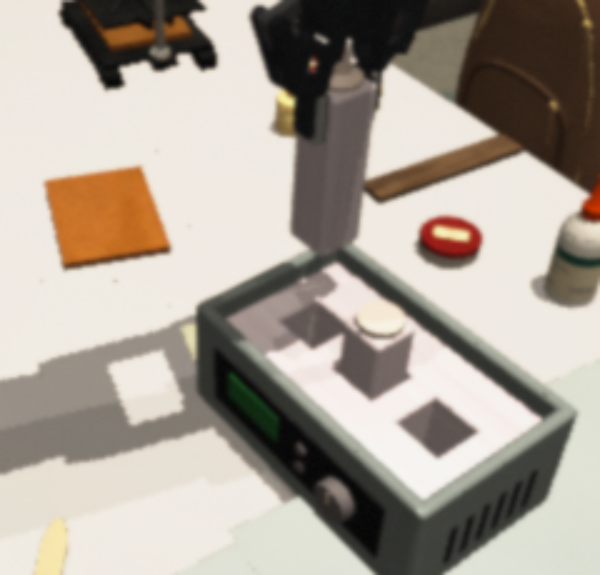

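View pics/wrist4.png

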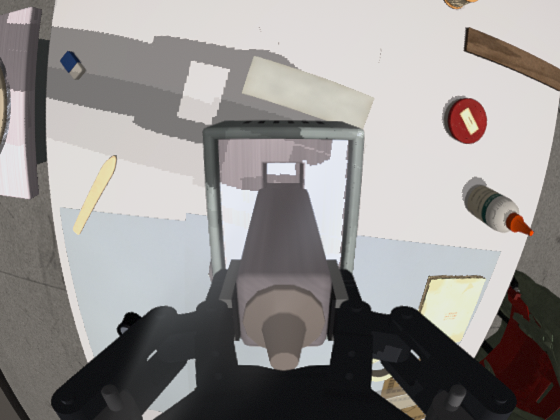

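The cartridge is clear of the warmer and upright, and the capped one is still in its well. Carrying it to the board (+32.5 cm tool x).

```bash
python3 -m handwheel '[[1,0,0,0,255],[1.8,0,0,0,255],[2.2,0,0,0,255],[2.2,0,0,0,255],[2.2,0,0,0,255]]'; python3 -m handwheel '[[2.2,0,0,0,255],[2.2,0,0,0,255],[2.2,0,0,0,255],[2.2,0,0,0,255],[2.2,0,0,0,255]]'; python3 -m handwheel '[[2.2,-0.1,0,0,255],[2.2,-0.1,0,0,255],[2.2,-0.1,0,0,255],[2.2,-0.1,0,0,255],[1.7,0,0,0,255]]'; python3 -m handwheel '[[0.8,0,0,0,255],[0,0,0,0,255],[0,0,0,0,255],[0,0,0,0,255]]'; python3 - <<'E'
from plant import get_state, viewer
import cv2
s=get_state();print(s["ee_pos"],s["eef_rot"])
for n in ["scene","wrist"]:
    a=viewer.snapshot(n)["image"]; 
    if n=="scene": a=cv2.resize(a[80:300,180:420],None,fx=2.5,fy=2.5)
    cv2.imwrite(f"pics/{n}5.png",a)
E
```

```text
clock: 7.63
ee_pos: [557.3, 24.0, 267.2]
eef_rot: [-3.14, -0.001, 1.682]
wrist_force: [0.5, 0.0, -3.3]
opening: 37.3
clock: 8.05
ee_pos: [544.9, 133.4, 267.3]
eef_rot: [-3.14, -0.0, 1.682]
wrist_force: [-0.4, -0.6, -2.0]
opening: 37.3
clock: 8.47
ee_pos: [528.9, 237.8, 267.3]
eef_rot: [-3.14, -0.0, 1.683]
wrist_force: [0.4, -0.5, -2.8]
opening: 38.2
clock: 8.8
ee_pos: [529.3, 242.8, 268.1]
eef_rot: [-3.141, 0.0, 1.681]
wrist_force: [0.3, 0.3, -3.0]
opening: 37.4
[529.3389905  242.80015547 268.06302807] [-3.14122125e+00  3.56621176e-04  1.68095527e+00]
```

View pics/scene5.png

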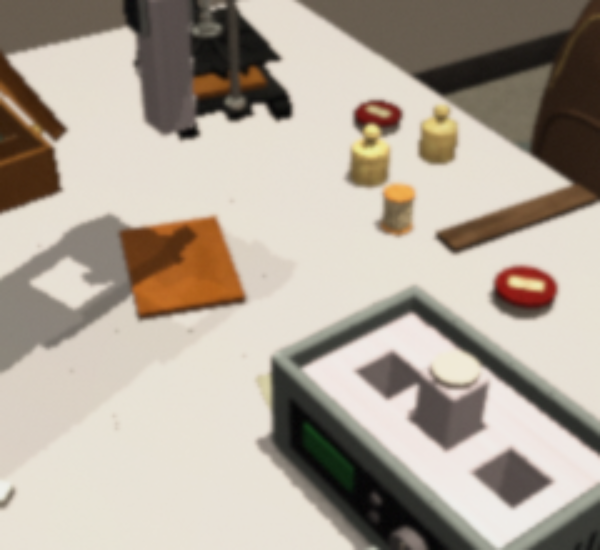

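View pics/wrist5.png

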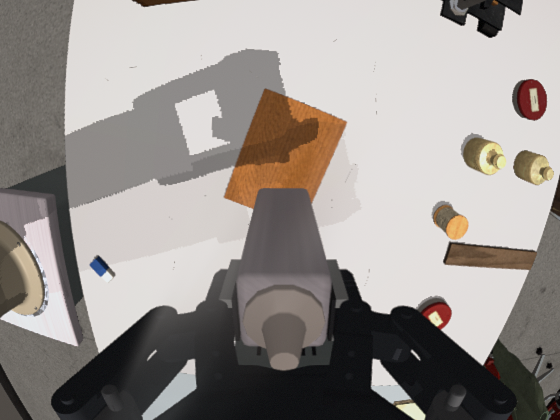

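```bash
python3 - <<'E'
from wr import *
np.set_printoptions(precision=1,suppress=True)
P=back([(266,89),(346,122),(224,197)],10,[529.3,242.8,268.1],[-3.1412,.0004,1.681]);print(P,(P[1]+P[2])/2)
E
```

```text
[[498.3 338.   10. ]
 [600.4 309.5  10. ]
 [457.3 196.   10. ]] [528.8 252.8  10. ]
```

The wrist view gives the same board centre, (528.8, 252.8). Shifting 8.7 mm and lowering.

```bash
python3 -m handwheel '[[0.5,0,0,0,255],[0.37,0,0.7,0,255],[0,0,1.5,0,255],[0,0,1.5,0,255],[0,0,1.5,0,255]]'; python3 -m handwheel '[[0,0,1.5,0,255],[0,0,1.5,0,255],[0,0,1.5,0,255],[0,0,1.5,0,255],[0,0,1.5,0,255]]'; python3 -m handwheel '[[0,0,1.3,0,255],[0,0,1,0,255],[0,0,0.5,0,255],[0,0,0,0,255],[0,0,0,0,255]]'; python3 - <<'E'
from plant import get_state, viewer
import cv2
s=get_state();print(s["ee_pos"],s["eef_rot"])
for n in ["scene"]:
    a=viewer.snapshot(n)["image"]; 
    if n=="scene": a=cv2.resize(a[80:240,150:330],None,fx=3.4,fy=3.4)
    cv2.imwrite(f"pics/{n}6.png",a)
E
```

```text
clock: 9.32
ee_pos: [528.2, 252.4, 215.1]
eef_rot: [-3.142, -0.0, 1.682]
wrist_force: [0.6, -0.1, -2.8]
opening: 37.4
clock: 9.73
ee_pos: [528.1, 252.3, 140.0]
eef_rot: [-3.141, -0.0, 1.682]
wrist_force: [0.7, 0.9, -2.0]
opening: 37.8
clock: 10.15
ee_pos: [528.5, 252.3, 113.6]
eef_rot: [3.141, -0.0, 1.682]
wrist_force: [-0.1, 0.1, -1.4]
opening: 37.8
[528.48018922 252.34711101 113.63715871] [ 3.14113239e+00 -2.07049702e-04  1.68176394e+00]
```

View pics/scene6.png

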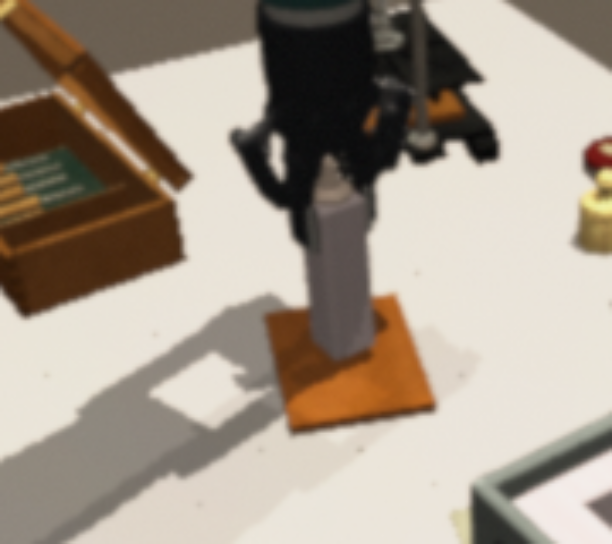

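The foot is just above the board. Feeling down slowly.

```bash
python3 -m handwheel '[[0,0,0.3,0,255],[0,0,0.3,0,255],[0,0,0.1,0,255],[0,0,0.1,0,255],[0,0,0,0,255]]'; python3 -m handwheel '[[0,0,0.1,0,255],[0,0,0,0,255]]'; python3 -m handwheel '[[0,0,0.1,0,255],[0,0,0,0,255]]'
```

```text
clock: 10.62
ee_pos: [528.2, 252.2, 105.1]
eef_rot: [-3.141, 0.0, 1.682]
wrist_force: [0.8, -0.1, -2.5]
opening: 37.5
clock: 10.78
ee_pos: [528.3, 252.2, 104.2]
eef_rot: [-3.142, -0.0, 1.682]
wrist_force: [-0.5, -0.2, -2.4]
opening: 37.6
clock: 10.95
ee_pos: [528.2, 252.2, 103.2]
eef_rot: [-3.141, -0.0, 1.682]
wrist_force: [0.4, -0.5, -2.1]
opening: 37.5
```

```bash
python3 -m handwheel '[[0,0,0.05,0,255],[0,0,0,0,255],[0,0,0,0,255]]'; python3 -m handwheel '[[0,0,0.05,0,255],[0,0,0,0,255],[0,0,0,0,255]]'; python3 -m handwheel '[[0,0,0.05,0,255],[0,0,0,0,255],[0,0,0,0,255]]'
```

```text
clock: 11.2
ee_pos: [528.3, 252.3, 102.9]
eef_rot: [3.141, -0.0, 1.682]
wrist_force: [-0.0, 0.6, -2.1]
opening: 37.5
clock: 11.45
ee_pos: [528.3, 252.3, 102.8]
eef_rot: [3.141, -0.0, 1.682]
wrist_force: [-2.6, -0.3, 2.9]
opening: 37.8
clock: 11.7
ee_pos: [528.4, 252.4, 102.8]
eef_rot: [3.141, -0.0, 1.682]
wrist_force: [-3.4, -2.1, 4.5]
opening: 37.3
```

Contact: the wrist force rose from -2 to +4.5 N at z = 102.8, as expected. Opening slowly, then withdrawing straight up.

```bash
python3 -m handwheel '[[0,0,0,0,120],[0,0,0,0,90],[0,0,0,0,60],[0,0,0,0,30],[0,0,0,0,0]]' 20; python3 -m handwheel '[[0,0,0,0,0],[0,0,0,0,0],[0,0,0,0,0],[0,0,0,0,0],[0,0,0,0,0]]'; python3 - <<'E'
from plant import viewer
import cv2
cv2.imwrite("pics/wrist7.png",viewer.snapshot("wrist")["image"])
E
```

```text
clock: 12.12
ee_pos: [528.3, 252.3, 101.6]
eef_rot: [-3.142, -0.0, 1.682]
wrist_force: [-0.3, 0.2, 0.9]
opening: 84.6
clock: 12.53
ee_pos: [528.3, 252.3, 101.8]
eef_rot: [3.141, -0.0, 1.682]
wrist_force: [-1.2, -0.8, 0.1]
opening: 85.2
```

View pics/wrist7.png

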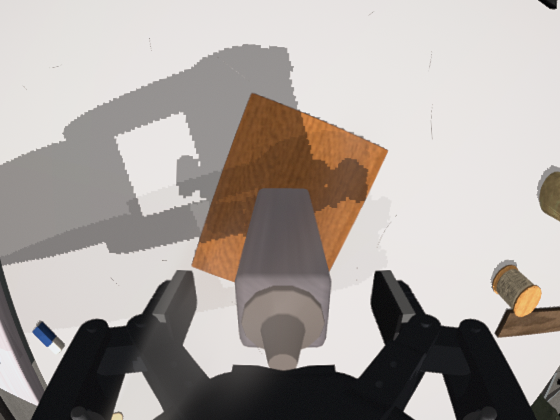

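The cartridge stands free between the open pads (nozzle ~283,340, pads at ~195 and ~373). Rising.

```bash
python3 -m handwheel '[[0,0,-1,0,0],[0,0,-1.5,0,0],[0,0,-2,0,0],[0,0,-2,0,0],[0,0,-2,0,0]]'; python3 -m handwheel '[[0,0,-2,0,0],[0,0,-2,0,0],[0,0,-2,0,0],[0,0,-2,0,0],[0,0,-2,0,0]]'; python3 -m handwheel '[[0,0,-1,0,0],[0,0,0,0,0],[0,0,0,0,0],[0,0,0,0,0]]'; python3 - <<'E'
from plant import get_state, viewer
import cv2
s=get_state();print(s["ee_pos"],s["eef_rot"])
for n in ["scene","wrist","top"]:
    a=viewer.snapshot(n)["image"]; 
    if n=="scene": a=cv2.resize(a[80:330,150:450],None,fx=2.4,fy=2.4)
    cv2.imwrite(f"pics/{n}8.png",a)
E
```

```text
clock: 13.0
ee_pos: [528.3, 252.2, 188.6]
eef_rot: [3.141, -0.0, 1.682]
wrist_force: [-0.3, -0.1, -0.0]
opening: 85.7
clock: 13.42
ee_pos: [528.1, 252.2, 288.8]
eef_rot: [3.141, -0.0, 1.682]
wrist_force: [-0.7, 0.4, -0.3]
opening: 85.3
clock: 13.75
ee_pos: [528.0, 252.1, 295.2]
eef_rot: [-3.139, 0.001, 1.682]
wrist_force: [-0.2, 0.3, -0.1]
opening: 85.4
[527.98680201 252.12393188 295.24356183] [-3.13935907e+00  5.78757783e-04  1.68180338e+00]
```

View pics/scene8.png

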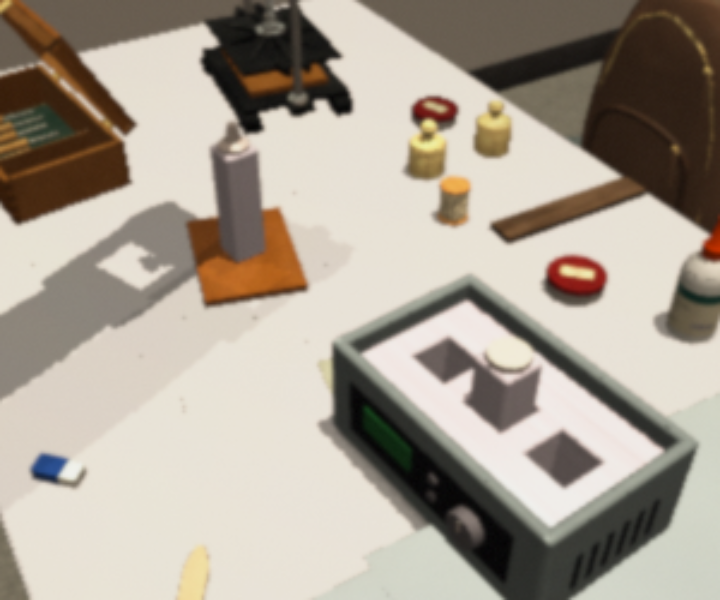

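View pics/wrist8.png

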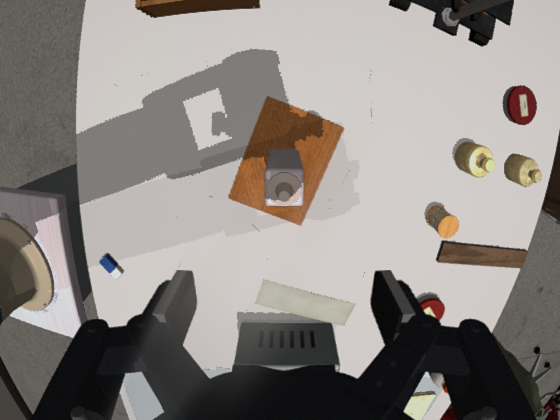

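View pics/top8.png

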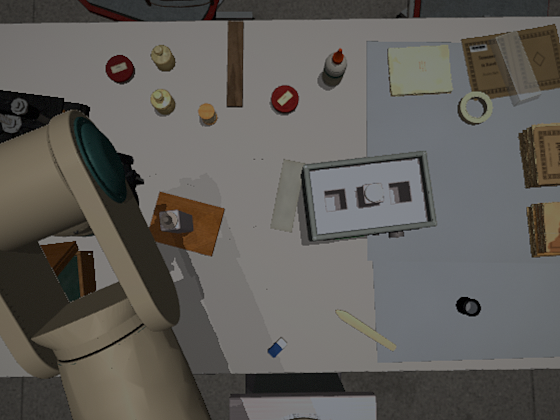

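The cartridge stands upright on the board and the capped one is still in the middle well (cap ~373,193 as before). Numeric check, then hand in.

```bash
python3 - <<'E'
from wr import *; import cam
np.set_printoptions(precision=1,suppress=True)
print("tube top ctr",back([(285,192)],140,[528,252.1,295.2],[-3.1394,.0006,1.6818]))
a=cv2.imread("pics/top0.png")[180:206,360:388];b=cv2.imread("pics/top8.png")[180:206,360:388]
print("cap shift px",cv2.phaseCorrelate(np.float32(cv2.cvtColor(a,6)),np.float32(cv2.cvtColor(b,6))))
from plant import manip,get_state
s=get_state(); print(s["clock"],abs(s["dq"]).max())
print(manip.finish_job())
E
```

```text
tube top ctr [[530.1 249.9 140. ]]
cap shift px ((-0.0021148053361752517, 0.509082138728294), 0.9974786322793843)
13.9 0.009581176962468877
the job is handed in; nothing more can be done
None
```

I lifted the nozzle cartridge straight up out of the +y well and stood it upright on the middle of the wooden board. I felt for contact before opening the jaws, then withdrew straight up, and handed the job in at 13.9 s. `finish_job` gives no verdict.

- **Placement:** the last wrist picture puts the tube-top centre at (530, 250) mm. The board centre measures about (528, 251) mm. The cartridge stands upright and the gripper is about 130 mm above its nozzle.
- **Set-down:** contact came at TCP z = 102.8 mm, the height expected from the grasp. The vertical wrist force rose from about -2 N to +4.5 N before release.
- **Capped cartridge:** it is still in its well. Its image moved about 0.5 pixel in the top view, roughly 1 mm, against the 15 mm allowed.
- **Disagreement:** the board measured about 150 x 108 mm in both fixed cameras, not the stated 165 x 132 mm. All three cameras agreed on its centre within about 3 mm, and it was the only bare board in view, so I used it.

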